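# Clear the heating ring and load the next dish

### The arm

A 6-joint arm with a two-finger parallel gripper is mounted at the origin on a cart in front of the work surface, level with it; the furniture and walls round the work are solid. World frame = base frame: x ahead of the robot, y to its left, z up, the work surface at z = 0. Lengths are in m, angles in rad, forces in N, time in s.
With the tool pointing down it reaches from about 0.325 to 0.775 m from the base axis. Payload 5.5 kg.
Tool frame: the origin (TCP) lies at the centre of the arm's flange, where the gripper is bolted on; the fingertips stand 182 mm ahead of it and the grasp point (between the pads) lies 163 mm ahead of it (env.grip_point_offset is the distance from the TCP to the grasp point, in m); z points along the fingers, y is the line along which they close (so a half turn about z gives the same grasp; the last joint's range is limited). The gripper opens to 88 mm and grips with 3 to 60 N. Pads are 20 mm wide; open, the fingers measure 115 mm over their backs; the gripper's body (75 mm by 178 mm) begins 61 mm behind the grasp point.
Start: joints at [-1.395, 0.091, 1.231, -0, 1.82, -0.057], TCP at [0.138, -0.584, 0.405] pointing down, gripper open.
Joint ranges: [-2.87, 2.87], [-0.86, 2.18], [0.17, 2.46], [-1.51, 4.65], [0.06, 2.69], [-2.65, 2.65]. Speed limits (rad/s): [2.57, 2.57, 3.01, 3.14, 3.14, 3.14].

### API

Orientations are given as a unit quaternion [x, y, z, w].
In Python, from plant import env gives the robot as it stands.
- The arm moves only by the tool carry_out, never from a script. Its argument "rows" is a list that holds one entry, the list of rows, each a list of 6 numbers: the shift along the tool's x, y, z in mm, then the turn, a rotation vector about the tool's x, y, z in rad. In form: [[[tx, ty, tz, wx, wy, wz], ...]]. A call has 1 to 5 rows; each row shifts and turns the commanded pose from where the row before left it, along the tool's axes as they then stand; what a row does not reach is not made up. A row lasts 1/8 s, in which the tool goes at most 62.5 mm and 10.7 degrees, less where a joint would pass 70% of its speed; a pose out of reach is approached as far as the arm can. A call is refused whole if a number of a shift passes 62.5 or a number of a turn 0.188, either way. A call with a gripper value outside its range is refused whole. "claw" is the finger opening in mm, from 0 to 87.8, set as the call begins (left out, the last holds). The fingers move at their own pace and stop on an object; "newtons" is the grip in N (left out, the last holds). Time passes only in rows, so rows that do not move let the fingers close. It gives the time, the measured TCP pose, the force, the opening and the grip force at its end, in the units of the state.
- env.sense(): the state, without advancing time (a new reading comes with each control period).
- env.snapshot(name): name is "scene" or "top" or "wrist"; returns the picture (480x640x3 uint8, red, green, blue); there is no depth.
- env.calibration(name): a dict with "K" (3x3 intrinsics, pixels), "eye" and "attitude" of the camera in the world. Camera axes: x right, y down, z forward; pixel columns grow to the right and rows downward; lengths in m; the calibration is good to about 2 mm. A picture is of the moment at which its call begins: read the wrist's pose just before it. calibration takes no time and is no camera call; for the wrist camera it gives the pose at the moment of the call.
- env.job_done(): hands the job in; it is judged then, once.
Trained networks look in the newest picture that a camera, given by its name, has taken for a name from the list of things; names that differ only in an ending like _2 or _b are one class to them, and where a whole thing is asked for, a point or a joint stands for the part that bears it (a point fixed in the world has none). Each returns a list of dicts, best first, with "score" (0 to 1); they miss things now and then, are a little off and sometimes report something else, mostly with a low value. They report only what shows in the picture. A call takes as long as a camera call. They do not tell look-alikes from the thing itself.
- env.regions_of(camera, name): "mask" (480x640 bool, what is visible of it) and "xy" ([column, row] in pixels, amid what is visible of it).
- env.mark_of(camera, name): "xy" ([column, row] in pixels: a listed point, or the origin of a listed thing).
The state is a dict: "clock": time; "joint_pos": joint angles; "qd": joint speeds; "tau": joint torques, N m; "position": TCP position; "tool_rot": TCP orientation; "force": force on the tool from outside, world axes, zero at the start; "ft_torque": the same for the moment, N m; "grip_width": finger opening in m; "grasp_force": force on a finger pad.
Only numpy, scipy, OpenCV 4.12 (cv2) and the standard library are available. Lean on these libraries where they do the work, as an engineer would, in place of code of your own. Each camera call takes 0.05 s, during which the arm holds its last target. There are 200 camera calls.

### The job

On the bench hotplate (it is switched off), slide the pot from the large ring to the small ring without lifting or tipping it, so that it stands inside the small ring with the lock ring still in it. Then take only the top dish off the nested stack, leaving the other two dishes where they stand, and set it down gently, upright, inside the large ring. Leave the other things on the bench alone.

Things in the scene. Friction and masses are not known exactly. Their poses are not given: they have to be found in the camera images.
- hotplate: fixed bench hotplate, 180 x 320 x 35 mm (x, y, z): aluminium tray, flat dark glass top, two small knobs on the front face. Origin: centre of its underside on the bench; z up, y along its long side; glass 35 mm above the origin. Two printed rings lie side by side along its y axis, centres 156 mm apart; which is left and which is right varies.
- large_ring: large ring printed in grey on the glass, flush (nothing to bump into), outer diameter 131 mm, line 2.5 mm wide. Origin: its centre, on the glass surface.
- small_ring: small ring printed in grey on the glass, flush, outer diameter 105 mm, line 2.5 mm wide. Origin: its centre, on the glass surface.
- pot: loose round steel pot on the large ring, 80 mm diameter, 55 mm high, wall 2.5 mm, 0.3 to 0.55 kg. Origin: centre of its underside; z up. A straight level black handle, 16 mm wide and 14 mm high, sticks out along the pot's -x axis (roughly to the robot), from 55 to 150 mm from the pot's axis, its centre line 45 mm above the underside.
- lock_ring: black notched ring, 50 mm across and 11 mm high, lying loose in the pot. Origin: centre of its underside.
- dish_top: uppermost of three alike nested aluminium dishes. Each is 46 mm high: foot 28 mm diameter, cone, then an upright rim band 10 mm high, 62 mm outer diameter, wall 2 mm; 0.07 kg. Origin: centre of the foot's underside; z up; rim edge 46 mm above it. Each stands 18 mm higher than the one below, 2 mm play: only its top 18 mm shows above the next rim.
- dish_middle: the middle dish of the stack, same shape and origin.
- dish_bottom: the lowest dish of the stack, standing on the bench, same shape and origin. The stack stands to the left of the hotplate, the tub beside it; which of the two is nearer to the hotplate varies.
- grease_tub: bystander: white tub with a screw lid, 58 mm diameter, 95 mm high, standing on the bench left of the hotplate, beside the stack. Origin: centre of its underside. Behind tub and stack stand the red tool chest (x above 0.47 m, y above 0.13 m) and a yellow lamp shade (about x 0.62 m, y 0.08 m), both taller than the gripper is high: swing round close to the robot.
- driver_yellow: bystander: stubby red and yellow screwdriver, 120 mm long, 24 mm thick, lying on the bench in front of the hotplate. Origin: under its middle, on the bench; its length is along its x axis.
- oil_gun: bystander: silver grease gun standing on its foot behind the hotplate, 41 x 46 x 179 mm. Origin: centre of its underside.
Mind the look-alikes: they are no part of the job. Leave any orange look-alike of the dish_top alone.

How it is judged:
By the outcome, as a careful person would: the job done as asked, in the order asked, and still so for the second after the job is handed in, with the robot touching nothing.
It also fails if it takes over 64 s, if anything falls off the work surface, if the arm or the gripper's body presses on something with over 40 N, if the wrist force passes 120 N, or if a joint passes its speed limit or range.

## Working session

There is one attempt and no reset: what is moved stays moved. The work goes in short steps, Python scripts to look and compute and a tool call to move; the robot and the scene stay as the last step left them, time stands still between calls to the robot, and variables do not carry over. Pictures are saved under pics/ and viewed, at most 12 in all, crops included, and the job is handed in when it is done.

Besides the shell and the picture viewer there is one more tool, called after "Call:" by a JSON object that holds its "fn" and its "kwargs". carry_out: Moves the arm, as the interface text tells. Its arguments: {"type":"object","properties":{"rows":{"type":"array"},"claw":{"type":"number"},"newtons":{"type":"number"}},"required":["rows"]}

```bash
ls; mkdir -p pics; cat > h.py <<'E'
import numpy as np, cv2
from scipy.spatial.transform import Rotation as R
from plant import env
def cal(n):
    c=env.calibration(n); A=np.array(c["attitude"],float)
    A=R.from_quat(A).as_matrix() if A.size==4 else A.reshape(3,3)
    return np.array(c["K"]),np.array(c["eye"]),A
def ray(n,xy,z):
    K,e,A=cal(n); d=A@np.linalg.inv(K)@np.array([xy[0],xy[1],1.]); return e+d*(z-e[2])/d[2]
def proj(n,p):
    K,e,A=cal(n); q=K@(A.T@(np.array(p)-e)); return q[:2]/q[2]
def st():
    s=env.sense(); 
    for k in("clock","joint_pos","position","tool_rot","force","grip_width","grasp_force"): print(k,np.round(s[k],4))
    return s
E
python3 - <<'E'
from h import *
st()
for n in("top","scene"):
    im=env.snapshot(n); cv2.imwrite(f"pics/{n}0.png",im[:,:,::-1])
    print(n,cal(n)[1])
    for t in ("hotplate","large_ring","small_ring","pot","lock_ring","dish_top","dish_middle","dish_bottom","grease_tub","driver_yellow","oil_gun"):
        z=dict(large_ring=.035,small_ring=.035,pot=.035,lock_ring=.0375,dish_top=.036,dish_middle=.018).get(t,0)
        print(t,[(round(d["score"],2),np.round(d["xy"]),np.round(ray(n,d["xy"],z),3)) for d in env.mark_of(n,t)[:3]])
E
```

```text
pics
clock 0.0
joint_pos [-1.3947  0.0918  1.2319  0.      1.8198 -0.0567]
position [ 0.1384 -0.5839  0.4035]
tool_rot [ 0.9932  0.1161 -0.     -0.001 ]
force [-0.4311  0.4464 -0.1631]
grip_width 0.0878
grasp_force 0.0
top [ 0.32516954 -0.02995771  1.15219505]
hotplate [(0.67, array([396., 254.]), array([ 0.573, -0.19 ,  0.   ]))]
large_ring [(0.92, array([366., 257.]), array([ 0.557, -0.114,  0.035]))]
small_ring [(0.79, array([434., 254.]), array([ 0.567, -0.274,  0.035]))]
pot [(0.79, array([361., 252.]), array([ 0.566, -0.102,  0.035]))]
lock_ring [(0.76, array([364., 256.]), array([ 0.559, -0.11 ,  0.038]))]
dish_top [(0.87, array([280., 298.]), array([0.453, 0.084, 0.036])), (0.71, array([330., 325.]), array([ 0.395, -0.034,  0.036])), (0.39, array([281., 301.]), array([0.447, 0.08 , 0.036]))]
dish_middle [(0.49, array([281., 298.]), array([0.456, 0.083, 0.018]))]
dish_bottom [(0.44, array([282., 300.]), array([0.453, 0.083, 0.   ]))]
grease_tub [(0.81, array([208., 307.]), array([0.433, 0.259, 0.   ]))]
driver_yellow [(0.85, array([395., 338.]), array([ 0.373, -0.185,  0.   ])
[... 204 characters left out ...]
77, array([360., 233.]), array([ 0.559, -0.115,  0.035])), (0.36, array([350., 298.]), array([0.437, 0.097, 0.035]))]
small_ring [(0.93, array([396., 208.]), array([ 0.567, -0.272,  0.035]))]
pot [(0.72, array([359., 235.]), array([ 0.553, -0.104,  0.035]))]
lock_ring [(0.36, array([393., 210.]), array([ 0.564, -0.257,  0.037]))]
dish_top [(0.89, array([349., 290.]), array([0.45 , 0.079, 0.036])), (0.8, array([412., 291.]), array([0.368, 0.017, 0.036]))]
dish_middle [(0.91, array([348., 298.]), array([0.455, 0.077, 0.018]))]
dish_bottom [(0.81, array([349., 308.]), array([0.45 , 0.079, 0.   ]))]
grease_tub [(0.9, array([289., 370.]), array([0.428, 0.259, 0.   ]))]
driver_yellow []
oil_gun []
```

View pics/top0.png

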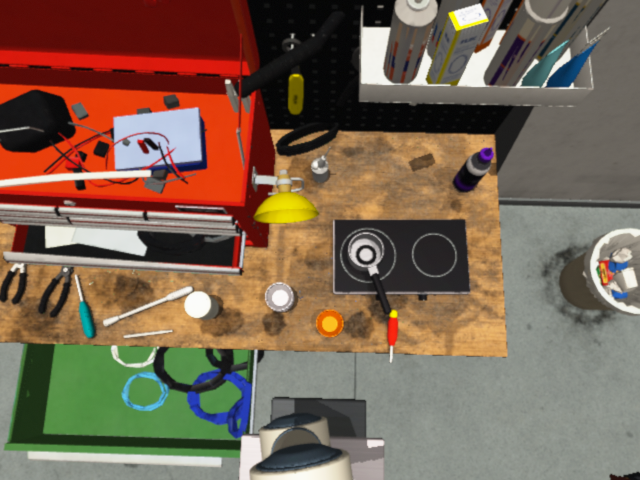

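View pics/scene0.png

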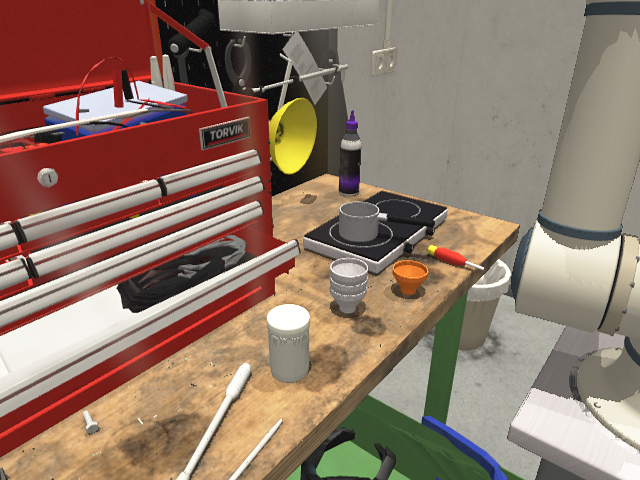

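The top view shows the pot at about (366,252) with its handle tip at (388,310). The stack is at (280,297), the orange look-alike at (330,323), the tub at (200,305) and the driver at (393,335). The scene view agrees. The small ring is on the right. Next I go over the handle for a wrist view.

```bash
cat >> h.py <<'E'
def plan(p,yaw=None,step=60,base=None):
    "rows to go from measured pose to TCP p, tool down, tool-x at world angle yaw"
    s=env.sense(); p0,q0=base or (np.array(s["position"]),R.from_quat(s["tool_rot"]))
    x=q0.as_matrix()[:,0]; y0=np.arctan2(x[1],x[0])
    if yaw is None: yaw=y0
    q1=R.from_euler("z",yaw)*R.from_euler("x",np.pi)
    d=np.array(p)-p0; w=(q0.inv()*q1).as_rotvec()
    n=max(int(np.ceil(np.linalg.norm(d)*1000/step)),int(np.ceil(np.linalg.norm(w)/.18)),1)
    rows=[]; q=q0
    for i in range(n):
        rows.append(list(np.round(np.r_[q.inv().apply(d/n)*1000,w/n],[1,1,1,3,3,3] if 0 else 3))); q=q*R.from_rotvec(w/n)
    print("yaw now %.3f n=%d"%(y0,n))
    for r in rows: print([round(float(v),1) for v in r[:3]]+[round(float(v),3) for v in r[3:]])
    return np.array(p),q1
E
python3 - <<'E'
from h import *
a=ray("top",(373,270),.08);b=ray("top",(388,310),.08)
print(a,b,"handle ang",np.arctan2(*(a-b)[1::-1]))
print(cal("wrist")[1]-np.array(env.sense()["position"]), cal("wrist")[2].round(2))
plan([.44,-.15,.39],np.arctan2(*(a-b)[1::-1]))
E
```

```text
[ 0.517202   -0.12635904  0.08      ] [ 0.42879665 -0.15976149  0.08      ] handle ang 0.36125196248240143
[ 0.0674016   0.01651956 -0.01924347] [[ 0.23 -0.94 -0.25]
 [-0.97 -0.22 -0.06]
 [ 0.    0.25 -0.97]]
yaw now 0.233 n=9
[43.7, -39.2, 1.6, -0.0, 0.0, -0.014]
[44.3, -38.5, 1.6, -0.0, 0.0, -0.014]
[44.8, -37.9, 1.6, -0.0, 0.0, -0.014]
[45.4, -37.3, 1.6, -0.0, 0.0, -0.014]
[45.9, -36.6, 1.6, -0.0, 0.0, -0.014]
[46.4, -36.0, 1.6, -0.0, 0.0, -0.014]
[46.9, -35.3, 1.6, -0.0, 0.0, -0.014]
[47.4, -34.6, 1.6, -0.0, 0.0, -0.014]
[47.9, -33.9, 1.6, -0.0, 0.0, -0.014]
```

Call:
{"fn": "carry_out", "kwargs": {"rows": [[[43.7, -39.2, 1.6, 0, 0, -0.014], [44.3, -38.5, 1.6, 0, 0, -0.014], [44.8, -37.9, 1.6, 0, 0, -0.014], [45.4, -37.3, 1.6, 0, 0, -0.014], [45.9, -36.6, 1.6, 0, 0, -0.014]]]}}

```text
clock: 1.82
position: [0.3068, -0.3412, 0.3968]
tool_rot: [0.989, 0.151, 0.0, 0.0]
force: [0.7, 0.4, 1.3]
grip_width: 0.0875
grasp_force: 0.0
```

Call:
{"fn": "carry_out", "kwargs": {"rows": [[[46.4, -36, 1.6, 0, 0, -0.014], [46.9, -35.3, 1.6, 0, 0, -0.014], [47.4, -34.6, 1.6, 0, 0, -0.014], [47.9, -33.9, 1.6, 0, 0, -0.014], [0, 0, 0, 0, 0, 0]]]}}

```text
clock: 2.45
position: [0.4418, -0.1472, 0.39]
tool_rot: [0.983, 0.182, 0.0, -0.001]
force: [-0.6, 0.4, 0.2]
grip_width: 0.088
grasp_force: 0.0
```

```bash
python3 - <<'E'
from h import *
st()
im=env.snapshot("wrist"); cv2.imwrite("pics/w1.png",im[:,:,::-1])
for t,z in(("large_ring",.035),("small_ring",.035),("pot",.035),("lock_ring",.0375)):
    print(t,[(round(d["score"],2),np.round(d["xy"]),np.round(ray("wrist",d["xy"],z),4)) for d in env.mark_of("wrist",t)[:2]])
E
```

```text
clock 2.45
joint_pos [-3.9500e-01 -2.7390e-01  1.5998e+00  9.0000e-04  1.8161e+00  8.1060e-01]
position [ 0.4418 -0.1472  0.39  ]
tool_rot [ 9.834e-01  1.817e-01  0.000e+00 -5.000e-04]
force [-0.6405  0.3849  0.1827]
grip_width 0.088
grasp_force 0.0
large_ring []
small_ring [(0.58, array([508., 138.]), array([ 0.5645, -0.2758,  0.035 ]))]
pot [(0.8, array([332.,  68.]), array([ 0.563 , -0.1127,  0.035 ])), (0.48, array([ 74., 115.]), array([0.4507, 0.0813, 0.035 ]))]
lock_ring [(0.3, array([332.,  68.]), array([ 0.5624, -0.1135,  0.0375]))]
```

View pics/w1.png

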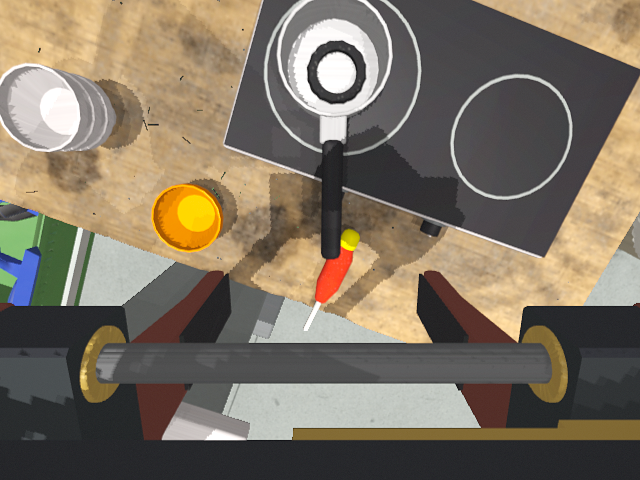

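The wrist view shows the handle running straight down at column 332, rows 140–258. The pot rim is centred near (336,57), the lock ring at (336,72) and the small ring at (511,137). The driver lies under the handle tip at (338,265).

```bash
python3 - <<'E'
from h import *
a=ray("wrist",(332,142),.087);b=ray("wrist",(331,258),.087)
h=a-b; yaw=np.arctan2(h[1],h[0]); print(a,b,np.linalg.norm(h),yaw)
u=h/np.linalg.norm(h)
print("pot centre from tip",b+u*.15)
print("rim L,R centre", (ray("wrist",(279,57),.09)+ray("wrist",(393,57),.09))/2, np.linalg.norm(ray("wrist",(279,57),.09)-ray("wrist",(393,57),.09)))
im=cv2.imread("pics/w1.png")
for n,xy in(("small",[(451,137),(571,137),(512,74),(512,199)]),("large",[(265,75),(420,75),(345,154)])):
    P=[ray("wrist",q,.035) for q in xy]; A=np.array([[2*p[0],2*p[1],1] for p in P]); s=np.linalg.lstsq(A,[p[0]**2+p[1]**2 for p in P],rcond=None)[0]
    print(n,s[:2],np.sqrt(s[2]+s[0]**2+s[1]**2)*2)
g=b+u*.06; print("grasp",g)
t=plan([g[0],g[1],.39],yaw)
t=plan([g[0],g[1],.08+.163],yaw,base=t)
E
```

```text
[ 0.5066158  -0.13311766  0.087     ] [ 0.42230715 -0.16430182  0.087     ] 0.08989104207537559 0.35427515088300454
pot centre from tip [ 0.56299188 -0.11226523  0.087     ]
rim L,R centre [ 0.56087196 -0.11539311  0.09      ] 0.0789972063326174
small [ 0.56372923 -0.27970606] 0.1054765580889472
large [ 0.56108323 -0.12312298] 0.12988146994171554
grasp [ 0.47858104 -0.14348718  0.087     ]
yaw now 0.357 n=1
[39.0, 6.0, 0.4, 0.0, 0.0, 0.002]
yaw now 0.354 n=3
[0.0, -0.0, 49.0, 0.0, 0.0, 0.0]
[0.0, -0.0, 49.0, 0.0, 0.0, 0.0]
[0.0, -0.0, 49.0, 0.0, 0.0, 0.0]
```

Call:
{"fn": "carry_out", "kwargs": {"rows": [[[39, 6, 0.4, 0, 0, 0.002], [0, 0, 49, 0, 0, 0], [0, 0, 49, 0, 0, 0], [0, 0, 49, 0, 0, 0], [0, 0, 0, 0, 0, 0]]]}}

```text
clock: 3.32
position: [0.4773, -0.1431, 0.2387]
tool_rot: [0.984, 0.176, -0.004, -0.002]
force: [-0.7, -0.1, 0.0]
grip_width: 0.0879
grasp_force: 0.0
```

Call:
{"fn": "carry_out", "kwargs": {"rows": [[[0, 0, 0, 0, 0, 0], [0, 0, 0, 0, 0, 0], [0, 0, 0, 0, 0, 0], [0, 0, 0, 0, 0, 0], [0, 0, 0, 0, 0, 0]]], "claw": 10, "newtons": 15}}

```text
clock: 3.95
position: [0.4791, -0.1422, 0.2431]
tool_rot: [0.984, 0.177, 0.0, 0.0]
force: [0.2, 0.3, -0.8]
grip_width: 0.0414
grasp_force: 0.0
```

Call:
{"fn": "carry_out", "kwargs": {"rows": [[[0, 0, 0, 0, 0, 0], [0, 0, 0, 0, 0, 0], [0, 0, 0, 0, 0, 0], [0, 0, 0, 0, 0, 0], [0, 0, 0, 0, 0, 0]]]}}

```text
clock: 4.58
position: [0.479, -0.142, 0.2427]
tool_rot: [0.984, 0.178, -0.0, -0.0]
force: [-1.5, 3.2, 0.5]
grip_width: 0.016
grasp_force: 15.0
```

```bash
python3 - <<'E'
from h import *
s=st(); p=np.array(s["position"])
im=env.snapshot("wrist"); cv2.imwrite("pics/w2.png",im[:,:,::-1])
plan(p+[.002,-.166,0],step=7)
E
```

```text
clock 4.575
joint_pos [-3.5650e-01 -1.5190e-01  1.7560e+00  4.0000e-04  1.5382e+00  8.5720e-01]
position [ 0.479  -0.142   0.2427]
tool_rot [ 9.841e-01  1.776e-01 -2.000e-04 -4.000e-04]
force [-1.5211  3.2336  0.5253]
grip_width 0.016
grasp_force 14.9695
yaw now 0.357 n=24
[-2.3, 6.5, -0.0, -0.0, 0.0, -0.0]
[-2.3, 6.5, -0.0, -0.0, 0.0, -0.0]
[-2.3, 6.5, -0.0, -0.0, 0.0, -0.0]
[-2.3, 6.5, -0.0, -0.0, 0.0, -0.0]
[-2.3, 6.5, -0.0, -0.0, 0.0, -0.0]
[-2.3, 6.5, -0.0, -0.0, 0.0, -0.0]
[-2.3, 6.5, -0.0, -0.0, 0.0, -0.0]
[-2.3, 6.5, -0.0, -0.0, 0.0, -0.0]
[-2.3, 6.5, -0.0, -0.0, 0.0, -0.0]
[-2.3, 6.5, -0.0, -0.0, 0.0, -0.0]
[-2.3, 6.5, -0.0, -0.0, 0.0, -0.0]
[-2.3, 6.5, -0.0, -0.0, 0.0, -0.0]
[-2.3, 6.5, -0.0, -0.0, 0.0, -0.0]
[-2.3, 6.5, -0.0, -0.0, 0.0, -0.0]
[-2.3, 6.5, -0.0, -0.0, 0.0, -0.0]
[-2.3, 6.5, -0.0, -0.0, 0.0, -0.0]
[-2.3, 6.5, -0.0, -0.0, 0.0, -0.0]
[-2.3, 6.5, -0.0, -0.0, 0.0, -0.0]
[-2.3, 6.5, -0.0, -0.0, 0.0, -0.0]
[-2.3, 6.5, -0.0, -0.0, 0.0, -0.0]
[-2.3, 6.5, -0.0, -0.0, 0.0, -0.0]
[-2.3, 6.5, -0.0, -0.0, 0.0, -0.0]
[-2.3, 6.5, -0.0, -0.0, 0.0, -0.0]
[-2.3, 6.5, -0.0, -0.0, 0.0, -0.0]
```

View pics/w2.png

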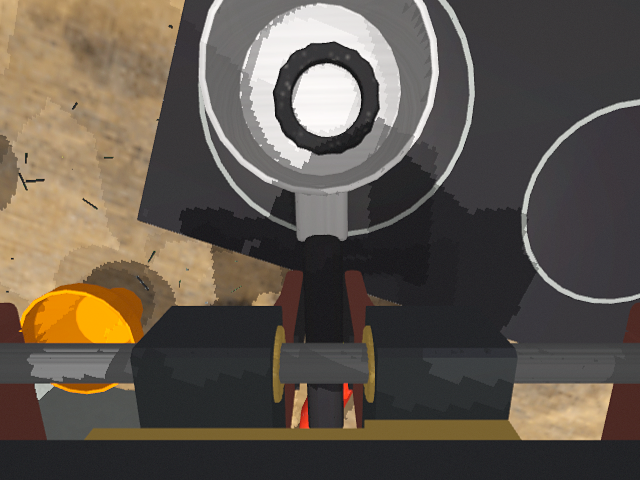

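The fingers hold the handle at column 324. The lock ring is in the pot at (326,98). Now I slide it gently.

Call:
{"fn": "carry_out", "kwargs": {"rows": [[[-1, 3, 0, 0, 0, 0], [-2, 6, 0, 0, 0, 0], [-2.5, 7, 0, 0, 0, 0], [-2.5, 7, 0, 0, 0, 0], [-2.5, 7, 0, 0, 0, 0]]]}}

```text
clock: 5.25
position: [0.4797, -0.1747, 0.2427]
tool_rot: [0.984, 0.177, -0.0, 0.0]
force: [-0.5, 2.3, 0.1]
grip_width: 0.0161
grasp_force: 15.0
```

Call:
{"fn": "carry_out", "kwargs": {"rows": [[[-2.5, 7, 0, 0, 0, 0], [-2.5, 7, 0, 0, 0, 0], [-2.5, 7, 0, 0, 0, 0], [-2.5, 7, 0, 0, 0, 0], [-2.5, 7, 0, 0, 0, 0]]]}}

```text
clock: 5.88
position: [0.4802, -0.2117, 0.2427]
tool_rot: [0.984, 0.177, -0.0, -0.0]
force: [-0.5, 2.3, -1.4]
grip_width: 0.0162
grasp_force: 15.0
```

```bash
python3 - <<'E'
from h import *
s=st()
plan([.481,-.308,.2427],.357,step=7)
E
```

```text
clock 5.875
joint_pos [-4.8000e-01 -8.2200e-02  1.6917e+00 -1.0000e-04  1.5323e+00  7.3400e-01]
position [ 0.4802 -0.2117  0.2427]
tool_rot [ 9.841e-01  1.774e-01 -1.000e-04 -0.000e+00]
force [-0.506   2.254  -1.4074]
grip_width 0.0162
grasp_force 15.0077
yaw now 0.357 n=14
[-2.3, 6.5, 0.0, -0.0, 0.0, -0.0]
[-2.3, 6.5, 0.0, -0.0, 0.0, -0.0]
[-2.3, 6.5, 0.0, -0.0, 0.0, -0.0]
[-2.3, 6.5, 0.0, -0.0, 0.0, -0.0]
[-2.4, 6.5, 0.0, -0.0, 0.0, -0.0]
[-2.4, 6.5, 0.0, -0.0, 0.0, -0.0]
[-2.4, 6.5, 0.0, -0.0, 0.0, -0.0]
[-2.4, 6.5, 0.0, -0.0, 0.0, -0.0]
[-2.4, 6.5, 0.0, -0.0, 0.0, -0.0]
[-2.4, 6.5, 0.0, -0.0, 0.0, -0.0]
[-2.4, 6.5, 0.0, -0.0, 0.0, -0.0]
[-2.4, 6.5, 0.0, -0.0, 0.0, -0.0]
[-2.4, 6.5, 0.0, -0.0, 0.0, -0.0]
[-2.4, 6.5, 0.0, -0.0, 0.0, -0.0]
```

Call:
{"fn": "carry_out", "kwargs": {"rows": [[[-2.5, 7, 0, 0, 0, 0], [-2.5, 7, 0, 0, 0, 0], [-2.5, 7, 0, 0, 0, 0], [-2.5, 7, 0, 0, 0, 0], [-2.5, 7, 0, 0, 0, 0]]]}}

```text
clock: 6.5
position: [0.4807, -0.2488, 0.2428]
tool_rot: [0.984, 0.177, -0.0, -0.0]
force: [0.4, 1.8, -1.7]
grip_width: 0.016
grasp_force: 15.0
```

Call:
{"fn": "carry_out", "kwargs": {"rows": [[[-2.5, 7, 0, 0, 0, 0], [-2.5, 7, 0, 0, 0, 0], [-2.5, 7, 0, 0, 0, 0], [-2.5, 7, 0, 0, 0, 0], [-2.5, 7, 0, 0, 0, 0]]]}}

```text
clock: 7.12
position: [0.4812, -0.286, 0.2428]
tool_rot: [0.984, 0.177, -0.0, -0.0]
force: [-0.7, 2.4, -1.1]
grip_width: 0.0159
grasp_force: 15.0
```

Call:
{"fn": "carry_out", "kwargs": {"rows": [[[-2.5, 7, 0, 0, 0, 0], [-2, 5, 0, 0, 0, 0], [-1.5, 3, 0, 0, 0, 0], [0, 0, 0, 0, 0, 0], [0, 0, 0, 0, 0, 0]]]}}

```text
clock: 7.75
position: [0.4807, -0.3018, 0.2429]
tool_rot: [0.984, 0.177, -0.0, 0.0]
force: [-0.9, 0.5, -0.8]
grip_width: 0.016
grasp_force: 14.9
```

```bash
python3 - <<'E'
from h import *
st()
im=env.snapshot("wrist"); cv2.imwrite("pics/w3.png",im[:,:,::-1])
im=env.snapshot("top"); cv2.imwrite("pics/t3.png",im[:,:,::-1])
E
```

```text
clock 7.75
joint_pos [-6.2040e-01  3.3400e-02  1.5777e+00 -6.0000e-04  1.5305e+00  5.9390e-01]
position [ 0.4807 -0.3018  0.2429]
tool_rot [ 9.842e-01  1.773e-01 -2.000e-04  2.000e-04]
force [-0.8896  0.5475 -0.8305]
grip_width 0.016
grasp_force 14.929
```

View pics/w3.png

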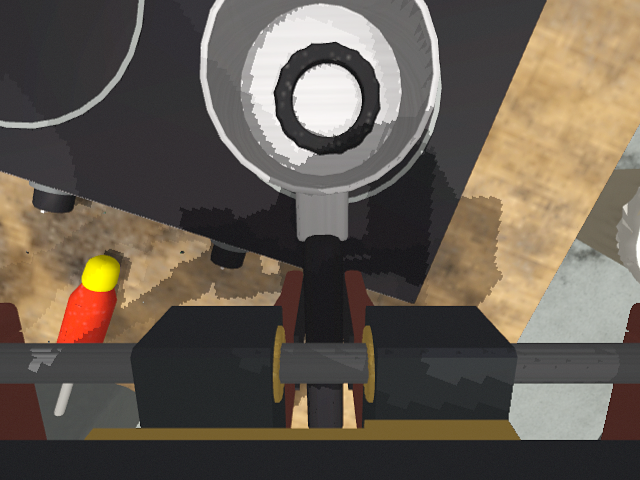

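The pot is nearly in the small ring. The ring still shows on the right and lower right, at (440,70) and (372,203), so it needs a few mm more.

```bash
python3 - <<'E'
from h import *
for q in((440,70),(415,150),(372,203)):
    p=ray("wrist",q,.035); print(p, "radius from est ring centre",np.hypot(p[0]-.5637,p[1]+.2797))
c=(ray("wrist",(201,65),.09)+ray("wrist",(440,65),.09))/2; print("rim mid chord",c)
plan([.481,-.307,.2429],step=3)
E
```

```text
[ 0.59501405 -0.31709702  0.035     ] radius from est ring centre 0.048776089203153294
[ 0.55751734 -0.32101186  0.035     ] radius from est ring centre 0.04177194108774374
[ 0.52568335 -0.31117239  0.035     ] radius from est ring centre 0.04935359173357366
rim mid chord [ 0.5681798  -0.26771982  0.09      ]
yaw now 0.357 n=2
[-0.8, 2.5, 0.0, 0.0, 0.0, 0.0]
[-0.8, 2.5, 0.0, 0.0, 0.0, 0.0]
```

Call:
{"fn": "carry_out", "kwargs": {"rows": [[[-1, 3, 0, 0, 0, 0], [-0.8, 2.5, 0, 0, 0, 0], [0, 0, 0, 0, 0, 0], [0, 0, 0, 0, 0, 0]]]}}

```text
clock: 8.35
position: [0.4812, -0.3075, 0.2428]
tool_rot: [0.984, 0.177, 0.0, 0.0]
force: [-0.4, 1.5, -0.8]
grip_width: 0.016
grasp_force: 15.0
```

Call:
{"fn": "carry_out", "kwargs": {"rows": [[[0, 0, 0, 0, 0, 0], [0, 0, 0, 0, 0, 0], [0, 0, 0, 0, 0, 0], [0, 0, 0, 0, 0, 0]]], "claw": 60}}

```text
clock: 8.85
position: [0.4811, -0.3075, 0.243]
tool_rot: [0.984, 0.177, 0.0, 0.0]
force: [-0.2, 0.6, 0.0]
grip_width: 0.0523
grasp_force: 0.0
```

Call:
{"fn": "carry_out", "kwargs": {"rows": [[[0, 0, -20, 0, 0, 0], [0, 0, -50, 0, 0, 0], [0, 0, -50, 0, 0, 0], [-30, 0, -50, 0, 0, 0], [0, 0, 0, 0, 0, 0]]]}}

```text
clock: 9.48
position: [0.4517, -0.3182, 0.4208]
tool_rot: [0.984, 0.177, 0.004, 0.005]
force: [0.0, -0.3, 0.7]
grip_width: 0.0598
grasp_force: 0.0
```

```bash
python3 - <<'E'
from h import *
st()
im=env.snapshot("wrist"); cv2.imwrite("pics/w4.png",im[:,:,::-1])
for t,z in(("small_ring",.035),("pot",.035),("lock_ring",.0375),("large_ring",.035)):
    print(t,[(round(d["score"],2),np.round(d["xy"]),np.round(ray("wrist",d["xy"],z),4)) for d in env.mark_of("wrist",t)[:2]])
E
```

```text
clock 9.475
joint_pos [-6.7520e-01 -3.8400e-02  1.3339e+00 -4.0000e-04  1.8343e+00  5.4030e-01]
position [ 0.4517 -0.3182  0.4208]
tool_rot [0.9842 0.1767 0.0037 0.0046]
force [ 0.0225 -0.2784  0.6994]
grip_width 0.0598
grasp_force 0.0
small_ring []
pot [(0.92, array([318.,  85.]), array([ 0.5624, -0.2719,  0.035 ]))]
lock_ring [(0.82, array([320.,  82.]), array([ 0.564 , -0.2721,  0.0375]))]
large_ring [(0.68, array([148.,  22.]), array([ 0.5576, -0.1165,  0.035 ])), (0.34, array([320.,  85.]), array([ 0.5622, -0.2724,  0.035 ]))]
```

View pics/w4.png

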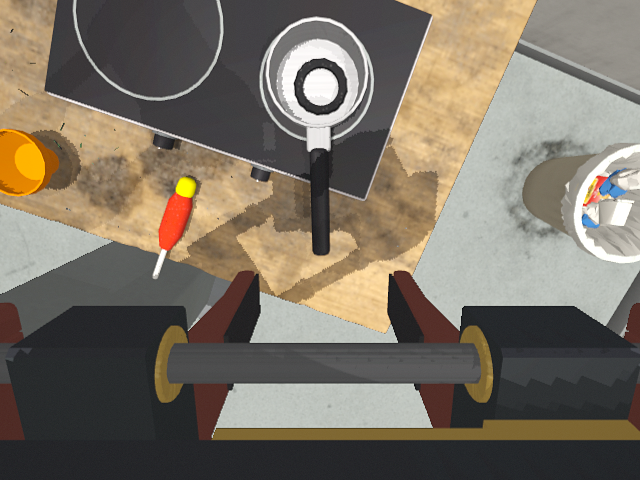

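The pot stands in the small ring (columns 260–375, bottom row 141, pot base near (318,85)), with the lock ring inside at (320,85). Now I move to view the stack and check the clearance to the chest.

```bash
python3 - <<'E'
from h import *
for z in (.1,.2,.3): print("chest/lamp/drawer",z,*[ray("top",q,z)[:2].round(3) for q in((243,270),(268,244),(286,222))])
for q in((412,298),):print("orange scene",ray("scene",q,0).round(3))
plan([.385,.06,.42],.4)
E
```

```text
chest/lamp/drawer 0.1 [0.506 0.162] [0.566 0.11 ] [0.618 0.072]
chest/lamp/drawer 0.2 [0.489 0.144] [0.543 0.097] [0.59  0.063]
chest/lamp/drawer 0.3 [0.472 0.126] [0.52  0.084] [0.563 0.053]
orange scene [ 0.381 -0.015  0.   ]
yaw now 0.357 n=7
[9.7, -54.0, -1.1, -0.0, 0.0, -0.006]
[10.1, -53.9, -1.2, -0.0, 0.0, -0.006]
[10.4, -53.8, -1.2, -0.0, 0.0, -0.006]
[10.7, -53.8, -1.2, -0.0, 0.0, -0.006]
[11.1, -53.7, -1.2, -0.0, 0.0, -0.006]
[11.4, -53.6, -1.2, -0.0, 0.0, -0.006]
[11.7, -53.6, -1.2, -0.0, 0.0, -0.006]
```

Call:
{"fn": "carry_out", "kwargs": {"rows": [[[9.7, -54, -1, 0, 0, -0.006], [10, -54, -1, 0, 0, -0.006], [10.4, -54, -1, 0, 0, -0.006], [10.7, -54, -1, 0, 0, -0.006], [11, -54, -1, 0, 0, -0.006]]], "claw": 87.8}}

```text
clock: 10.35
position: [0.4035, -0.0456, 0.4164]
tool_rot: [0.981, 0.192, -0.001, -0.001]
force: [-0.0, -0.8, 0.4]
grip_width: 0.0876
grasp_force: 0.0
```

Call:
{"fn": "carry_out", "kwargs": {"rows": [[[11.4, -53.6, -1, 0, 0, -0.006], [11.7, -53.6, -1, 0, 0, -0.006], [0, 0, 0, 0, 0, 0], [0, 0, 0, 0, 0, 0]]]}}

```text
clock: 10.85
position: [0.3848, 0.0605, 0.4189]
tool_rot: [0.98, 0.199, -0.001, 0.0]
force: [0.4, -0.2, 0.0]
grip_width: 0.0878
grasp_force: 0.0
```

```bash
python3 - <<'E'
from h import *
st()
im=env.snapshot("wrist"); cv2.imwrite("pics/w5.png",im[:,:,::-1])
for t,z in(("dish_top",.036),("dish_middle",.018),("dish_bottom",0)):
    print(t,[(round(d["score"],2),np.round(d["xy"]),np.round(ray("wrist",d["xy"],z),4)) for d in env.mark_of("wrist",t)[:3]])
for d in env.regions_of("wrist","dish_top")[:3]:
    print(d["score"],d["xy"],cv2.boundingRect(d["mask"].astype(np.uint8)))
E
```

```text
clock 10.85
joint_pos [ 6.8800e-02 -4.7400e-01  1.7000e+00 -6.0000e-04  1.9172e+00  1.2396e+00]
position [0.3848 0.0605 0.4189]
tool_rot [ 9.801e-01  1.986e-01 -9.000e-04  2.000e-04]
force [ 0.3652 -0.2411  0.0097]
grip_width 0.0878
grasp_force 0.0
dish_top [(0.74, array([407., 229.]), array([ 0.4026, -0.0237,  0.036 ])), (0.73, array([330., 139.]), array([0.4522, 0.0819, 0.036 ]))]
dish_middle []
dish_bottom []
0.76 [329.9, 135.2] (295, 98, 74, 77)
0.69 [415.2, 234.3] (383, 204, 65, 62)
```

View pics/w5.png

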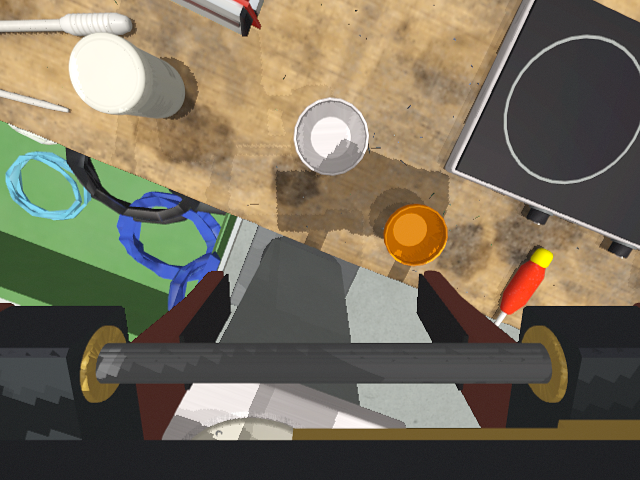

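The wrist view shows the stack's rim centred near (332,136), the orange look-alike at (415,235) and the tub at (105,75). The empty large ring spans columns 504–640 and rows 36–184.

```bash
python3 - <<'E'
from h import *
a,b=ray("wrist",(295,136),.082),ray("wrist",(369,136),.082); print("w",np.linalg.norm(a-b),(a+b)/2)
c=(ray("wrist",(331.5,98),.082)+ray("wrist",(331.5,175),.082))/2; print(c, np.linalg.norm(ray("wrist",(331.5,98),.082)-ray("wrist",(331.5,175),.082)))
P=[ray("wrist",q,.035) for q in((504,110),(563,184),(588,36),(518,155),(530,62),(620,169))]; A=np.array([[2*p[0],2*p[1],1] for p in P]); s=np.linalg.lstsq(A,[p[0]**2+p[1]**2 for p in P],rcond=None)[0]
print("large",s[:2],np.sqrt(s[2]+s[0]**2+s[1]**2)*2)
g=((a+b)/2+c)/2
t=plan([g[0],g[1],.35],.4)
t=plan([g[0],g[1],.250],.4,base=t)
E
```

```text
w 0.061050773405256116 [0.45529873 0.08157146 0.082     ]
[0.4540602  0.08149301 0.082     ] 0.06133887808469572
large [ 0.5643344  -0.12427984] 0.13533180305201004
yaw now 0.396 n=2
[36.5, 3.3, 34.8, -0.0, 0.0, -0.002]
[36.4, 3.3, 34.8, -0.0, 0.0, -0.002]
yaw now 0.400 n=2
[0.0, -0.0, 50.0, 0.0, 0.0, 0.0]
[0.0, -0.0, 50.0, 0.0, 0.0, 0.0]
```

Call:
{"fn": "carry_out", "kwargs": {"rows": [[[36.5, 3.3, 35, 0, 0, -0.002], [36.4, 3.3, 35, 0, 0, -0.002], [0, 0, 40, 0, 0, 0], [0, 0, 30, 0, 0, 0], [0, 0, 15, 0, 0, 0]]]}}

```text
clock: 11.72
position: [0.4542, 0.082, 0.2627]
tool_rot: [0.98, 0.199, -0.002, -0.0]
force: [-1.4, 0.3, -0.0]
grip_width: 0.0875
grasp_force: 0.0
```

Call:
{"fn": "carry_out", "kwargs": {"rows": [[[0, 0, 8, 0, 0, 0], [0, 0, 5, 0, 0, 0], [0, 0, 0, 0, 0, 0], [0, 0, 0, 0, 0, 0]]]}}

```text
clock: 12.22
position: [0.4545, 0.0829, 0.2528]
tool_rot: [0.98, 0.2, 0.001, 0.0]
force: [-0.0, -0.2, 0.2]
grip_width: 0.0877
grasp_force: 0.0
```

```bash
python3 - <<'E'
from h import *
s=st()
im=env.snapshot("wrist"); sc=env.snapshot("scene"); print(proj("scene",[.4547,.0815,.06]))
u,v=proj("scene",[.4547,.0815,.08]).astype(int)
c=cv2.resize(sc[v-60:v+60,u-80:u+80],(640,480),interpolation=cv2.INTER_CUBIC)
cv2.imwrite("pics/w6.png",cv2.resize(np.hstack([im,c]),(800,300))[:,:,::-1])
E
```

```text
clock 12.225
joint_pos [ 0.1067 -0.2663  1.8365  0.      1.5699  1.2746]
position [0.4545 0.0829 0.2528]
tool_rot [9.798e-01 2.001e-01 8.000e-04 1.000e-04]
force [-0.0179 -0.2489  0.194 ]
grip_width 0.0877
grasp_force 0.0
[346.81423366 277.22360024]
```

View pics/w6.png

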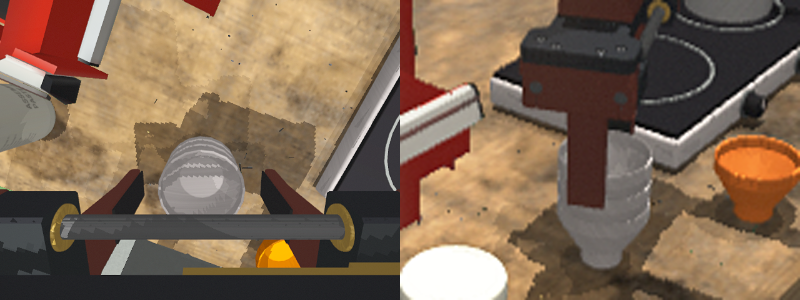

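The left half shows the fingers on either side of the stack. In the right half (scene crop) the near finger's tip is at row 207, in front of the rims. I check that height against its projection.

```bash
python3 - <<'E'
from h import *
s=env.sense();p=np.array(s["position"]);M=R.from_quat(s["tool_rot"]).as_matrix()
u,v=proj("scene",[.4547,.0815,.08]).astype(int)
f=lambda q:((proj("scene",q)-[u-80,v-60])*2.5+[400,0]).round(0)
for sg in(-1,1):
  for yy in(.044,.0575): print("tip",sg,f(p+M@[0,sg*yy,.182]))
e=cal("scene")[1]; d=np.array([.4547,.0815])-e[:2]; r=np.array([d[1],-d[0]])/np.linalg.norm(d)*.031; 
for z in(.082,.064,.046): print("rim right/left",z,f([.4547+r[0],.0815+r[1],z]),f([.4547-r[0],.0815-r[1],z]))
print("foot",f([.4547,.0815,0]))
E
```

```text
tip -1 [584. 200.]
tip -1 [579. 211.]
tip 1 [612. 133.]
tip 1 [616. 124.]
rim right/left 0.082 [648. 151.] [553. 147.]
rim right/left 0.064 [647. 175.] [553. 171.]
rim right/left 0.046 [646. 198.] [552. 194.]
foot [597. 254.]
```

Call:
{"fn": "carry_out", "kwargs": {"rows": [[[0, 0, 2, 0, 0, 0], [0, 0, 0, 0, 0, 0], [0, 0, 0, 0, 0, 0], [0, 0, 0, 0, 0, 0], [0, 0, 0, 0, 0, 0]]], "claw": 55, "newtons": 8}}

```text
clock: 12.95
position: [0.4543, 0.0828, 0.2498]
tool_rot: [0.98, 0.2, -0.0, -0.0]
force: [-0.3, 0.4, 0.2]
grip_width: 0.0628
grasp_force: 8.0
```

Call:
{"fn": "carry_out", "kwargs": {"rows": [[[0, 0, 0, 0, 0, 0], [0, 0, 0, 0, 0, 0], [0, 0, 0, 0, 0, 0]]]}}

```text
clock: 13.32
position: [0.4543, 0.0828, 0.2498]
tool_rot: [0.98, 0.2, -0.0, -0.0]
force: [-0.5, 0.3, -1.1]
grip_width: 0.0626
grasp_force: 8.0
```

Call:
{"fn": "carry_out", "kwargs": {"rows": [[[0, 0, -3, 0, 0, 0], [0, 0, -6, 0, 0, 0], [0, 0, -8, 0, 0, 0], [0, 0, -10, 0, 0, 0], [0, 0, -10, 0, 0, 0]]]}}

```text
clock: 13.95
position: [0.4544, 0.0828, 0.2879]
tool_rot: [0.98, 0.2, 0.0, 0.0]
force: [0.2, 0.5, -0.4]
grip_width: 0.0628
grasp_force: 8.0
```

```bash
python3 - <<'E'
from h import *
s=st()
im=env.snapshot("wrist"); sc=env.snapshot("scene")
u,v=proj("scene",[.4547,.0815,.08]).astype(int)
c=cv2.resize(sc[v-60:v+60,u-80:u+80],(640,480),interpolation=cv2.INTER_CUBIC)
cv2.imwrite("pics/w7.png",cv2.resize(np.hstack([im,c]),(800,300))[:,:,::-1])
E
```

```text
clock 13.95
joint_pos [ 0.1067 -0.2805  1.7856 -0.      1.6359  1.2746]
position [0.4544 0.0828 0.2879]
tool_rot [9.798e-01 2.000e-01 3.000e-04 0.000e+00]
force [ 0.1676  0.5499 -0.3636]
grip_width 0.0628
grasp_force 8.0001
```

View pics/w7.png

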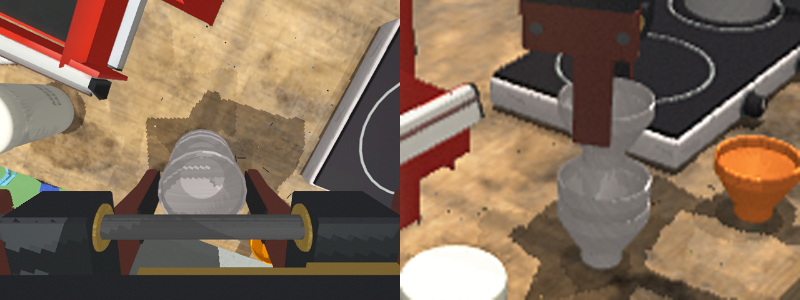

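Only the top dish came up, upright; the other two still stand at (600,220) in the crop. I lift further, swing close to the robot, then go over the large ring.

```bash
python3 - <<'E'
from h import *
s=env.sense();p=np.array(s["position"])
t=plan(p+[-.01,0,.055],.4,step=30)
t=plan([.43,-.1237,.343],.4,step=35,base=t)
t=plan([.5625,-.1237,.343],.4,step=35,base=t)
E
```

```text
yaw now 0.403 n=2
[-4.5, -1.9, -27.5, 0.0, -0.001, 0.001]
[-4.6, -1.9, -27.5, 0.0, -0.001, 0.001]
yaw now 0.400 n=6
[-15.7, 30.8, 0.1, 0.0, 0.0, 0.0]
[-15.7, 30.8, 0.1, 0.0, 0.0, 0.0]
[-15.7, 30.8, 0.1, 0.0, 0.0, 0.0]
[-15.7, 30.8, 0.1, 0.0, 0.0, 0.0]
[-15.7, 30.8, 0.1, 0.0, 0.0, 0.0]
[-15.7, 30.8, 0.1, 0.0, 0.0, 0.0]
yaw now 0.400 n=4
[30.5, 12.9, 0.0, 0.0, 0.0, 0.0]
[30.5, 12.9, 0.0, 0.0, 0.0, 0.0]
[30.5, 12.9, 0.0, 0.0, 0.0, 0.0]
[30.5, 12.9, 0.0, 0.0, 0.0, 0.0]
```

Call:
{"fn": "carry_out", "kwargs": {"rows": [[[-4.5, -1.9, -27.5, 0, 0, 0], [-4.5, -1.9, -27.5, 0, 0, 0], [-8, 15, 0, 0, 0, 0], [-15.7, 30.8, 0, 0, 0, 0], [-15.7, 30.8, 0, 0, 0, 0]]]}}

```text
clock: 14.68
position: [0.438, -0.0048, 0.3401]
tool_rot: [0.98, 0.2, -0.001, -0.0]
force: [1.1, -0.8, -0.9]
grip_width: 0.0626
grasp_force: 8.0
```

Call:
{"fn": "carry_out", "kwargs": {"rows": [[[-15.7, 30.8, 0, 0, 0, 0], [-15.7, 30.8, 0, 0, 0, 0], [-15.7, 30.8, 0, 0, 0, 0], [-8, 15.5, 0, 0, 0, 0], [15, 6.5, 0, 0, 0, 0]]]}}

```text
clock: 15.3
position: [0.4454, -0.1264, 0.3401]
tool_rot: [0.98, 0.198, -0.001, -0.0]
force: [-0.0, 0.5, -0.6]
grip_width: 0.063
grasp_force: 8.0
```

Call:
{"fn": "carry_out", "kwargs": {"rows": [[[30, 13, 0, 0, 0, 0], [30, 13, 0, 0, 0, 0], [30, 13, 0, 0, 0, 0], [15, 6, 0, 0, 0, 0], [0, 0, 0, 0, 0, 0]]]}}

```text
clock: 15.92
position: [0.5607, -0.1252, 0.3394]
tool_rot: [0.98, 0.2, -0.002, -0.001]
force: [-0.9, -0.6, -0.5]
grip_width: 0.0624
grasp_force: 8.0
```

```bash
python3 - <<'E'
from h import *
s=st()
plan([.5625,-.1237,.260],.4,step=25)
im=env.snapshot("wrist"); cv2.imwrite("pics/w8.png",cv2.resize(np.hstack([im,env.snapshot("scene")]),(800,300))[:,:,::-1])
E
```

```text
clock 15.925
joint_pos [-2.7880e-01  2.0800e-02  1.4189e+00 -3.0000e-04  1.7055e+00  8.8930e-01]
position [ 0.5607 -0.1252  0.3394]
tool_rot [ 9.798e-01  1.999e-01 -1.600e-03 -7.000e-04]
force [-0.8635 -0.6127 -0.5011]
grip_width 0.0624
grasp_force 8.0
yaw now 0.403 n=4
[0.6, -0.1, 19.8, -0.0, 0.001, 0.001]
[0.6, -0.1, 19.8, -0.0, 0.001, 0.001]
[0.6, -0.2, 19.8, -0.0, 0.001, 0.001]
[0.6, -0.2, 19.8, -0.0, 0.001, 0.001]
```

View pics/w8.png

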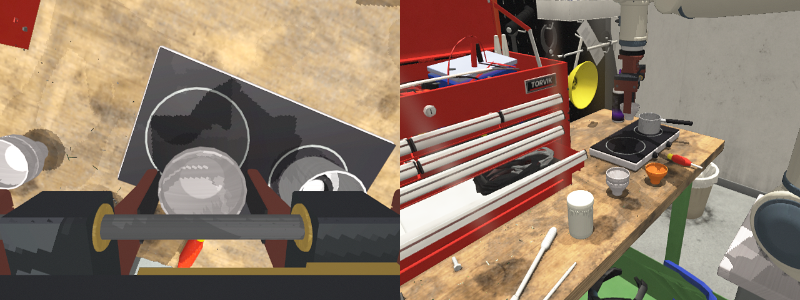

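The dish hangs upright over the large ring, with the pot clear at (320,180) in the left half. I lower it now.

Call:
{"fn": "carry_out", "kwargs": {"rows": [[[0.6, 0, 25, 0, 0, 0], [0.6, 0, 25, 0, 0, 0], [0.6, 0, 18, 0, 0, 0], [0, 0, 9, 0, 0, 0], [0, 0, 0, 0, 0, 0]]]}}

```text
clock: 16.65
position: [0.5619, -0.1237, 0.2645]
tool_rot: [0.98, 0.2, -0.0, -0.0]
force: [0.3, -0.6, -1.2]
grip_width: 0.0627
grasp_force: 8.0
```

Call:
{"fn": "carry_out", "kwargs": {"rows": [[[0, 0, 4, 0, 0, 0], [0, 0, 2, 0, 0, 0], [0, 0, 0, 0, 0, 0], [0, 0, 0, 0, 0, 0]]]}}

```text
clock: 17.15
position: [0.5622, -0.1236, 0.2591]
tool_rot: [0.98, 0.2, 0.0, 0.0]
force: [0.3, 0.3, -0.6]
grip_width: 0.0626
grasp_force: 8.0
```

10 mm left to the expected contact at about 0.249. I go slowly and watch the force.

Call:
{"fn": "carry_out", "kwargs": {"rows": [[[0, 0, 3, 0, 0, 0], [0, 0, 2, 0, 0, 0], [0, 0, 2, 0, 0, 0], [0, 0, 0, 0, 0, 0], [0, 0, 0, 0, 0, 0]]]}}

```text
clock: 17.77
position: [0.5622, -0.1236, 0.2519]
tool_rot: [0.98, 0.2, 0.0, -0.0]
force: [0.2, 0.8, -0.9]
grip_width: 0.0623
grasp_force: 8.0
```

Call:
{"fn": "carry_out", "kwargs": {"rows": [[[0, 0, 1, 0, 0, 0], [0, 0, 1, 0, 0, 0], [0, 0, 0, 0, 0, 0], [0, 0, 0, 0, 0, 0], [0, 0, 0, 0, 0, 0]]]}}

```text
clock: 18.4
position: [0.5622, -0.1236, 0.2499]
tool_rot: [0.98, 0.2, 0.0, 0.0]
force: [0.5, 0.5, 0.2]
grip_width: 0.0626
grasp_force: 8.0
```

Call:
{"fn": "carry_out", "kwargs": {"rows": [[[0, 0, 0.5, 0, 0, 0], [0, 0, 0.5, 0, 0, 0], [0, 0, 0, 0, 0, 0], [0, 0, 0, 0, 0, 0], [0, 0, 0, 0, 0, 0]]]}}

```text
clock: 19.02
position: [0.5622, -0.1236, 0.2489]
tool_rot: [0.98, 0.2, 0.0, 0.0]
force: [-0.3, -0.3, 0.3]
grip_width: 0.0629
grasp_force: 8.0
```

Call:
{"fn": "carry_out", "kwargs": {"rows": [[[0, 0, 0.5, 0, 0, 0], [0, 0, 0, 0, 0, 0], [0, 0, 0, 0, 0, 0]]]}}

```text
clock: 19.4
position: [0.5622, -0.1236, 0.2488]
tool_rot: [0.98, 0.2, 0.0, 0.0]
force: [-1.0, 1.6, 3.7]
grip_width: 0.0629
grasp_force: 8.0
```

Contact: the upward force rose to 3.7 N and z stopped at 0.2488, as expected. I release and rise.

Call:
{"fn": "carry_out", "kwargs": {"rows": [[[0, 0, 0, 0, 0, 0], [0, 0, 0, 0, 0, 0], [0, 0, 0, 0, 0, 0], [0, 0, 0, 0, 0, 0], [0, 0, 0, 0, 0, 0]]], "claw": 86}}

```text
clock: 20.02
position: [0.5622, -0.1236, 0.2482]
tool_rot: [0.98, 0.2, -0.0, -0.0]
force: [-0.8, 0.2, 0.6]
grip_width: 0.086
grasp_force: 0.0
```

Call:
{"fn": "carry_out", "kwargs": {"rows": [[[0, 0, -10, 0, 0, 0], [0, 0, -30, 0, 0, 0], [0, 0, -50, 0, 0, 0], [-40, -20, -30, 0, 0, 0], [-50, -20, 0, 0, 0, 0]]]}}

```text
clock: 20.65
position: [0.4631, -0.122, 0.3725]
tool_rot: [0.98, 0.2, 0.003, 0.002]
force: [-0.8, 0.1, 0.5]
grip_width: 0.0859
grasp_force: 0.0
```

Call:
{"fn": "carry_out", "kwargs": {"rows": [[[-40, -15, -20, 0, 0, 0], [0, 0, 0, 0, 0, 0], [0, 0, 0, 0, 0, 0]]]}}

```text
clock: 21.02
position: [0.4213, -0.124, 0.3887]
tool_rot: [0.98, 0.2, 0.001, 0.0]
force: [0.3, -0.3, 0.8]
grip_width: 0.0859
grasp_force: 0.0
```

```bash
python3 - <<'E'
from h import *
s=st()
cv2.imwrite("pics/w9.png",cv2.resize(np.hstack([env.snapshot("wrist"),env.snapshot("scene")]),(800,300))[:,:,::-1])
for t,z in(("large_ring",.035),("dish_top",.035),("pot",.035)):
    print(t,[(round(d["score"],2),np.round(d["xy"]),np.round(ray("wrist",d["xy"],z),4)) for d in env.mark_of("wrist",t)[:3]])
E
```

```text
clock 21.025
joint_pos [-3.6380e-01 -3.4840e-01  1.6614e+00  3.0000e-04  1.8271e+00  8.0450e-01]
position [ 0.4213 -0.124   0.3887]
tool_rot [9.798e-01 1.999e-01 7.000e-04 3.000e-04]
force [ 0.3216 -0.3406  0.7575]
grip_width 0.0859
grasp_force 0.0
large_ring []
dish_top [(0.95, array([386.,  66.]), array([ 0.5607, -0.1198,  0.035 ])), (0.95, array([231., 196.]), array([ 0.4089, -0.0387,  0.035 ]))]
pot [(0.95, array([547., 135.]), array([ 0.5655, -0.2711,  0.035 ]))]
```

View pics/w9.png

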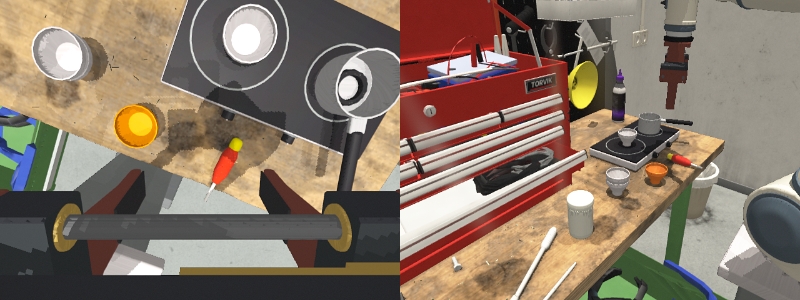

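The dish stands upright inside the large ring at (250,33) in the left half, and the pot is in the small ring at (352,85) with the lock ring inside. The other things look unmoved, so I hand in.

```bash
python3 -c "
from plant import env
print(env.job_done())"
```

```text
the job is handed in; nothing more can be done
None
```

I handed in the job at about 21 s, and no verdict came back: the last pictures show the pot in the small ring with the lock ring in it, the top dish upright inside the large ring, and the rest apparently unmoved.

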